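Shut the light-proof sample chest with the fingertips

TASK

The pigment samples must not stand in the light: with the fingertips, push both blue drawers of the wooden sample chest fully home and push the black shutter on top across until it is fully closed over the tubes in the well. Push smoothly without slamming anything, as there is glass inside. Leave the flask, the jar and the stopper standing where they are.

Things in the scene. Friction and masses are not known exactly. Their poses are not given: they have to be found in the camera images.
- chest: Wooden sample chest, fixed, 160 mm deep (x), 260 wide (y), deck 86 high; on the deck's rear part (x -36 to 76 mm) aluminium rails reach 102 mm high, a light wood block (half at y above 0) 100 mm; the open well with tubes is the half at y below 0. Origin: centre of its underside; x points from the drawer side (facing the robot) to the back, y to the robot's left, z up.
- left_drawer (a joint): How far the left drawer (chest y = +62.5 mm) is out, in m: 0 is fully home, 0.09 the stop; starts between 0.03 and 0.07. Pushing its front along chest +x shuts it; it slides with about 2 N of friction plus damping of 8 N per m/s, has a stop at 0 and stays where it is left.
- left_drawer_front (a point): Centre of the outer face of the left drawer's blue front, 45 mm above the bench. The front is a plain upright panel 118 mm wide (chest y), 60 mm high (14 to 74 mm above the bench), 10 mm thick, without a handle; its outer face looks along chest -x and stands 10 mm proud of the chest when home.
- right_drawer (a joint): The same for the right drawer (chest y = -62.5 mm): 0 is fully home; starts between 0.03 and 0.07.
- right_drawer_front (a point): Centre of the outer face of the right drawer's blue front, 45 mm above the bench; same sizes as the left one.
- shutter (a joint): How far the shutter is open, in m: 0 is fully closed over the well, 0.12 the stop; starts between 0.05 and 0.10. Pushing its left side along chest -y shuts it; about 2 N of friction plus damping of 8 N per m/s, a stop at 0, and it stays where it is left.
- shutter_edge (a point): Centre of the left side face (the face that looks along chest +y) of the shutter, half-way up, 112 mm above the bench. Black slab 112 mm (chest x) by 120 mm (chest y), 102 to 122 mm above the bench, a yellow stripe on top along this side; it slides along chest y on the rails. Left of it lies the wood block, 100 mm high.
- flask: Green conical flask, 76 mm across its foot, 102 mm tall; origin at the centre of its underside, z axis up. Bystander, its centre stands about 95 to 130 mm from the chest's left or right side.
- jar: Amber jar with a white cap, 52 mm across, 70 mm tall; origin at the centre of its underside, z axis up. Bystander, its centre stands about 95 to 130 mm from the chest's left or right side.
- stopper: Red tapered stopper, 34 mm across the foot, 44 mm across the top, 34 mm tall; origin at the centre of its underside, z axis up. Bystander, its centre stands about 95 to 130 mm from the chest's left or right side.

How it is judged:
At the end, for the whole second after the job is handed in: Both drawers are within 5 mm of fully home, the shutter is within 5 mm of fully closed, and the flask, jar and stopper are within 20 mm of where they stood (value of joint each of left_drawer, right_drawer, shutter below 0.005 m and not (distance of flask from where it was at the start of the episode above 0.02 m) and not (distance of jar from where it was at the start of the episode above 0.02 m) and not (distance of stopper from where it was at the start of the episode above 0.02 m)); the robot touches nothing.
It fails at once if the flask, jar or stopper is moved by more than 20 mm, lifted or knocked over (tilted by over 0.35 rad) (distance of any of flask, jar, stopper from where it was at the start of the episode above 0.02 m or angle between any of flask, jar, stopper's own z axis and vertical above 0.35 rad).
It fails at once if a drawer or the shutter is slammed (moves shut faster than 0.5 m/s) (velocity of joint any of left_drawer, right_drawer, shutter below -0.5 m/s).
It also fails if it takes over 53 s, if anything falls off the work surface, if the arm or the gripper's body presses on something with over 40 N, if the wrist force passes 120 N, or if a joint passes its speed limit or range.

ROBOT

A 6-joint arm with a two-finger parallel gripper is mounted at the origin on the work surface. World frame = base frame: x ahead of the robot, y to its left, z up, the work surface at z = 0. Lengths are in m, angles in rad, forces in N, time in s.
With the tool pointing down it reaches from about 0.425 to 0.95 m from the base axis. Payload 3.5 kg.
Tool frame: the origin (TCP) lies on the centre line of the jaws, within the pads' length; the fingertips stand 14 mm ahead of it and the grasp point (between the pads) lies 5 mm behind it (tips_ahead is the distance from the TCP to the fingertips, in m); y points along the fingers, z is the direction in which the jaws open and shut, and the axes are right-handed (so a half turn about y gives the same grasp; the last joint's range is limited). The gripper opens to 85 mm and grips with 20 to 120 N. Pads are 22 mm wide; open, the fingers measure 114 mm over their backs; the gripper's body (76 mm by 85 mm) begins 54 mm behind the grasp point. The pads swing forward as they close: fully open they stand 13 mm farther back than shut.
Start: joints at [-1.337, 0.286, 1.577, -0, 1.279, -0.15], TCP at [0.253, -0.626, 0.245] pointing down, gripper open.
Joint ranges: [-2.77, 2.77], [-0.9, 2.22], [0.21, 2.48], [-1.53, 4.67], [0.24, 2.81], [-2.84, 2.84]. Speed limits (rad/s): [2.79, 2.79, 3.14, 3.14, 3.14, 3.14].

INTERFACE

Orientations are given as a unit quaternion [x, y, z, w].
In Python, from plant import get_state, read_camera, sign_off, tips_ahead gives the robot as it stands.
- The arm moves only by the tool send_rows, never from a script. Its argument "plan" is a list of rows, each a list of 2 entries, a list of its own where there are three numbers: the shift along the tool's x, y, z in units of 12 cm (1.0 is 12 cm), then the turn, a rotation vector about the tool's x, y, z in units of 360 degrees (1.0 is 360 degrees). In form: [[[tx, ty, tz], [rx, ry, rz]], ...]. A call has 1 to 12 rows; each row shifts and turns the commanded pose from where the row before left it, along the tool's axes as they then stand; what a row does not reach is not made up. A row lasts 1/10 s, in which the tool goes at most 50 mm and 8.59 degrees, less where a joint would pass 70% of its speed; a pose out of reach is approached as far as the arm can. A call with a number of a shift or a turn outside -1 to 1 is refused whole. A call with a gripper value outside its range is refused whole. "gripper" is the closure, from 0 (fully open) to 1 (shut), set as the call begins (left out, the last holds). The fingers move at their own pace and stop on an object; "grip_force" is the grip in N (left out, the last holds). Time passes only in rows, so rows that do not move let the fingers close. It gives the time, the measured TCP pose, the force and the opening at its end, in the units of the state.
- get_state(): the state, without advancing time (a new reading comes with each control period).
- read_camera(name): name is "scene" or "top" or "wrist"; returns a dict with "img" (420x560x3 uint8, blue, green, red), "fx", "fy", "cx", "cy" (pixels), "world_from_camera" (4x4, takes a point from camera to world coordinates); the wrist camera has in their place "mount" (4x4, takes a point from camera to tool coordinates, whose origin is the TCP and whose axes are the tool frame's). Camera axes: x right, y down, z forward; pixel columns grow to the right and rows downward; lengths in m; the calibration is good to about 2 mm. A picture is of the moment at which its call begins: read the wrist's pose just before it. There is no depth.
- sign_off(): hands the job in, once; it reports no verdict.
The state is a dict: "time": time; "qpos": joint angles; "dq": joint speeds; "joint_efforts": joint torques, N m; "eef_pos": TCP position; "tcp_rot": TCP orientation; "contact_force": force on the tool from outside, world axes, zero at the start; "wrist_torque": the same for the moment, N m; "opening": opening from 0.0 (shut) to 1.0 (fully open).
Only numpy, scipy, OpenCV 4.12 (cv2) and the standard library are available. Lean on these libraries where they do the work, as an engineer would, in place of code of your own. Each camera call takes 0.05 s, during which the arm holds its last target. There are 200 camera calls.

## Working session

There is one attempt and no reset: what is moved stays moved. The work goes in short steps, Python scripts to look and compute and a tool call to move; the robot and the scene stay as the last step left them, time stands still between calls to the robot, and variables do not carry over. Pictures are saved under pics/ and viewed, about 8 in all and at most 12, crops included, and the job is handed in when it is done.

Besides the shell and the picture viewer there is one more tool, called by a JSON object that holds its "api" and its "payload", one argument or row to a line. send_rows: Moves the arm, as the interface text tells. Its arguments: {"type":"object","properties":{"plan":{"type":"array"},"gripper":{"type":"number"},"grip_force":{"type":"number"}},"required":["plan"]}

```bash
mkdir -p pics; ls
python3 - <<'E'
from plant import *
import cv2,numpy as np
s=get_state();print(s, tips_ahead)
for n in ("top","scene"):
    c=read_camera(n);cv2.imwrite(f"pics/{n}0.png",c["img"])
    print(n,c["fx"],c["fy"],c["cx"],c["cy"],np.round(c["world_from_camera"],4).tolist())
E
```

```text
pics
{'time': 0.0, 'qpos': array([-1.33701465e+00,  2.87188333e-01,  1.57817405e+00, -9.12621248e-06,
        1.27859858e+00, -1.49979844e-01]), 'dq': array([-0.00138283, -0.00027625, -0.00166213,  0.00187676, -0.00115533,
       -0.00051737]), 'joint_efforts': array([ 9.83092141e-04, -4.05975330e+01, -2.92627591e+01, -6.82951236e-05,
        5.71083860e-03, -1.37442633e-06]), 'eef_pos': array([ 0.25261959, -0.62527403,  0.24393362]), 'tcp_rot': array([-0.13488812,  0.69496526, -0.69329234,  0.13481179]), 'contact_force': array([0.07769255, 0.2972135 , 0.86446238]), 'wrist_torque': array([-0.03725249,  0.00770057, -0.04000745]), 'opening': 1.0017991254260752} 0.014
top 537.9474348193218 537.9474348193218 271.766708567237 213.4988830964095 [[0.0049, -0.9927, 0.1208, 0.4526], [-0.9998, -0.0071, -0.0184, 0.0066], [0.0191, -0.1207, -0.9925, 1.1483], [0.0, 0.0, 0.0, 1.0]]
scene 400.10694117186625 400.10694117186625 280.95443075826677 211.62623447848347 [[-0.9743, 0.1818, -0.1329, 0.7009], [0.2249, 0.7565, -0.6141, 0.5357], [-0.0111, -0.6282, -0.7779, 0.7722], [0.0, 0.0, 0.0, 1.0]]
```

View pics/top0.png

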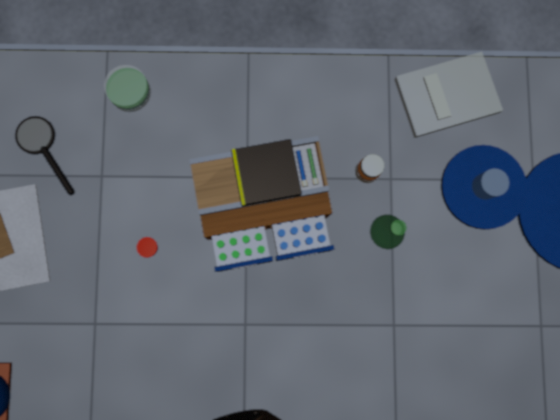

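View pics/scene0.png

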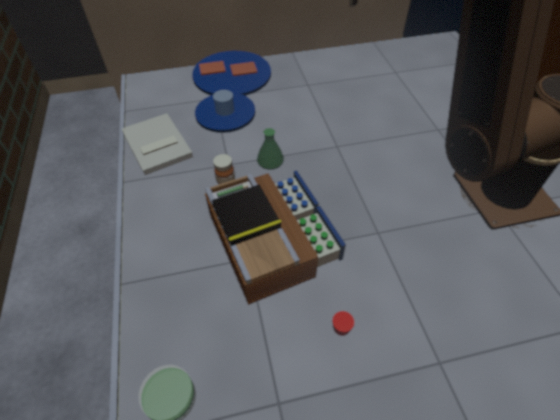

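The top view shows the chest at about (265,205), with both drawers out towards the robot (fronts near (243,265) and (305,252)). The shutter is partly over the well, with its yellow stripe at (239,175). The jar is at (370,168) and the flask at (388,232), both on the right; the stopper is at (147,247) on the left. I'll enlarge the chest to pick points.

Run:
```python
import cv2
i=cv2.imread("pics/top0.png")[132:277,180:340]
i=cv2.convertScaleAbs(i,alpha=1.8)
cv2.imwrite("pics/crop.png",cv2.resize(i,None,fx=4,fy=4,interpolation=cv2.INTER_CUBIC))
```

```text
(no output)
```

View pics/crop.png

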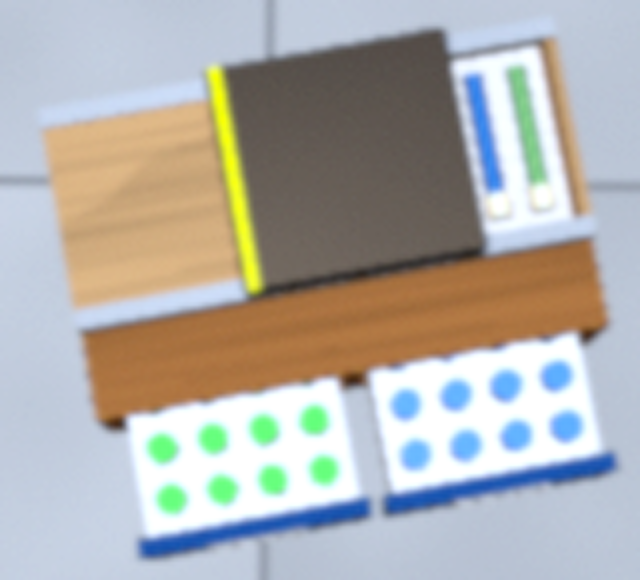

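The crop shows clean corners for the rails, deck front, drawer tops and shutter, so I'll fit the chest pose and joints to them.

```bash
cat > fit.py <<'E'
import numpy as np,cv2,json
from scipy.optimize import least_squares
K=(537.947,537.947,271.767,213.499)
T=np.array([[0.0049,-0.9927,0.1208,0.4526],[-0.9998,-0.0071,-0.0184,0.0066],[0.0191,-0.1207,-0.9925,1.1483],[0,0,0,1.]])
def proj(P):
    c=(np.asarray(P)-T[:3,3])@T[:3,:3]
    return np.c_[K[0]*c[:,0]/c[:,2]+K[2],K[1]*c[:,1]/c[:,2]+K[3]]
def ray(u,v,z):
    d=T[:3,:3]@np.array([(u-K[2])/K[0],(v-K[3])/K[1],1]);return T[:3,3]+d*(z-T[2,3])/d[2]
px=np.array([(40,112),(553,20),(78,328),(595,235),(101,424),(607,328),(142,556),(370,514),(388,513),(614,466),(208,68),(444,30),(484,248),(250,294)])/4+[180,132]-.375
def model(p):
    x,y,a,dl,dr,ys=p
    L=np.array([(.076,.13,.102),(.076,-.13,.102),(-.036,.13,.102),(-.036,-.13,.102),(-.08,.13,.086),(-.08,-.13,.086),
     (-.09-dl,.1215,.074),(-.09-dl,.0035,.074),(-.09-dr,-.0035,.074),(-.09-dr,-.1215,.074),
     (.076,ys,.122),(.076,ys-.12,.122),(-.036,ys-.12,.122),(-.036,ys,.122)])
    R=np.array([[np.cos(a),-np.sin(a)],[np.sin(a),np.cos(a)]])
    return np.c_[L[:,:2]@R.T+[x,y],L[:,2]]
E
python3 - <<'E'
from fit import *
r=least_squares(lambda p:(proj(model(p))-px).ravel(),[.5,0,0,.05,.05,.07],loss="soft_l1")
print(np.round(r.x,4));print(np.round((proj(model(r.x))-px),1).tolist())
for n,u,v,z in(("flask foot",386,233,0),("flasktop",398,227,.102),("jarcap",372.5,164.5,.07),("stopper",147,247,.034)):print(n,ray(u,v,z))
x,y,a=r.x[:3];R=np.array([[np.cos(a),-np.sin(a)],[np.sin(a),np.cos(a)]])
dl,dr,ys=r.x[3:]
for n,p in(("L",(-.09-dl,.0625)),("R",(-.09-dr,-.0625)),("Lhome",(-.09,.0625)),("Rhome",(-.09,-.0625)),("S",(.02,ys)),("Shome",(.02,0))):print(n,R@p+[x,y])
E
```

```text
[0.637  0.009  0.1907 0.0587 0.059  0.0453]
[[-0.4, -0.4], [0.0, -0.5], [-0.3, 0.9], [0.6, 0.2], [-1.4, -0.4], [0.9, -0.3], [-0.9, 0.3], [0.6, -0.2], [-0.4, -0.5], [1.0, 0.4], [-0.8, 0.6], [0.7, -0.7], [1.6, 0.4], [-1.0, 0.1]]
flask foot [ 0.55189958 -0.26053505  0.        ]
flasktop [ 0.55504568 -0.26070391  0.102     ]
jarcap [ 0.68651073 -0.21940764  0.07      ]
stopper [0.51676856 0.24294315 0.034     ]
L [0.47915222 0.04222727]
R [ 0.50252071 -0.08056941]
Lhome [0.53675666 0.0533486 ]
Rhome [ 0.56045206 -0.06938497]
S [0.6480286  0.05728178]
Shome [0.6566099  0.01283377]
```

```bash
cat > go.py <<'E'
import numpy as np
from scipy.spatial.transform import Rotation as R
from plant import get_state
C=np.array([.637,.009]);A=.1907
def c2w(x,y): return C+[np.cos(A)*x-np.sin(A)*y,np.sin(A)*x+np.cos(A)*y]
def w2c(p): d=np.asarray(p)[:2]-C; return np.array([np.cos(A)*d[0]+np.sin(A)*d[1],-np.sin(A)*d[0]+np.cos(A)*d[1]])
def rel(x,y,z):
    "tool-axes shift (units of 12 cm) to chest x,y, world z, and the turn left to align tool x with chest +-x"
    s=get_state();r=R.from_quat(s["tcp_rot"]);p=s["eef_pos"]
    print("t",s["time"],"chest",np.round(w2c(p),4),"z",round(p[2],4),"F",np.round(s["contact_force"],1))
    M=r.as_matrix();d=np.r_[c2w(x,y),z]-p
    for sg in(1,-1):
        X=np.array([np.cos(A),np.sin(A),0])*sg;Y=np.array([0,0,-1.]);G=np.c_[X,Y,np.cross(X,Y)]
        print(sg,"turn",np.round((r.inv()*R.from_matrix(G)).as_rotvec()/2/np.pi,4),"shift aligned",np.round(G.T@d/.12,3))
    print("shift now",np.round(M.T@d/.12,3)); return M
E
python3 -c "
from go import *
print(rel(-.09-.059-.011-.03,-.0625,.2).round(3))"
```

```text
t 0.1 chest [-0.4976 -0.55  ] z 0.2441 F [ 0.4  0.  -0.2]
1 turn [-0.     -0.4693 -0.0005] shift aligned [2.563 0.367 4.062]
-1 turn [ 0.0003  0.0307 -0.    ] shift aligned [-2.563  0.367 -4.062]
shift now [-3.295  0.376 -3.494]
[[-0.927 -0.001  0.374]
 [-0.374  0.002 -0.927]
 [-0.    -1.    -0.002]]
```

{"api": "send_rows", "payload": {
  "plan": [
    [[0, 0, 0], [0, 0.0154, 0]],
    [[0, 0, 0], [0, 0.0153, 0]],
    [[-0.128, 0.018, -0.203], [0, 0, 0]],
    [[-0.128, 0.018, -0.203], [0, 0, 0]],
    [[-0.128, 0.018, -0.203], [0, 0, 0]],
    [[-0.128, 0.018, -0.203], [0, 0, 0]],
    [[-0.128, 0.018, -0.203], [0, 0, 0]],
    [[-0.128, 0.018, -0.203], [0, 0, 0]],
    [[-0.128, 0.018, -0.203], [0, 0, 0]],
    [[-0.128, 0.018, -0.203], [0, 0, 0]],
    [[-0.128, 0.018, -0.203], [0, 0, 0]],
    [[-0.128, 0.018, -0.203], [0, 0, 0]]
  ],
  "gripper": 1,
  "grip_force": 40
}}

```text
time: 1.3
eef_pos: [0.3574, -0.3561, 0.2231]
tcp_rot: [-0.067, 0.704, -0.704, 0.067]
contact_force: [0.8, -0.8, 0.1]
opening: 0.002
```

{"api": "send_rows", "payload": {
  "plan": [
    [[-0.128, 0.018, -0.203], [0, 0, 0]],
    [[-0.128, 0.018, -0.203], [0, 0, 0]],
    [[-0.128, 0.018, -0.203], [0, 0, 0]],
    [[-0.128, 0.018, -0.203], [0, 0, 0]],
    [[-0.128, 0.018, -0.203], [0, 0, 0]],
    [[-0.128, 0.018, -0.203], [0, 0, 0]],
    [[-0.128, 0.018, -0.203], [0, 0, 0]],
    [[-0.128, 0.018, -0.203], [0, 0, 0]],
    [[-0.128, 0.018, -0.203], [0, 0, 0]],
    [[-0.128, 0.018, -0.203], [0, 0, 0]],
    [[0, 0, 0], [0, 0, 0]],
    [[0, 0, 0], [0, 0, 0]]
  ]
}}

```text
time: 2.5
eef_pos: [0.4617, -0.0889, 0.2017]
tcp_rot: [-0.068, 0.704, -0.704, 0.068]
contact_force: [-0.1, -1.2, 0.4]
opening: -0.001
```

```bash
python3 -c "
from go import *
rel(-.09-.059-.011-.03,-.0625,.061);print(get_state()['opening'])"
```

```text
t 2.5 chest [-0.1907 -0.0629] z 0.2017 F [-0.1 -1.2  0.4]
1 turn [ 2.000e-04 -4.997e-01 -0.000e+00] shift aligned [0.006 1.173 0.003]
-1 turn [0.     0.0003 0.0002] shift aligned [-0.006  1.173 -0.003]
shift now [-0.007  1.173 -0.003]
-0.0008264210655570501
```

{"api": "send_rows", "payload": {
  "plan": [
    [[0, 0.147, 0], [0, 0, 0]],
    [[0, 0.147, 0], [0, 0, 0]],
    [[0, 0.147, 0], [0, 0, 0]],
    [[0, 0.147, 0], [0, 0, 0]],
    [[0, 0.147, 0], [0, 0, 0]],
    [[0, 0.147, 0], [0, 0, 0]],
    [[0, 0.147, 0], [0, 0, 0]],
    [[0, 0.144, 0], [0, 0, 0]],
    [[-0.05, 0, 0], [0, 0, 0]],
    [[-0.05, 0, 0], [0, 0, 0]],
    [[-0.05, 0, 0], [0, 0, 0]],
    [[-0.05, 0, 0], [0, 0, 0]]
  ]
}}

```text
time: 3.7
eef_pos: [0.487, -0.0851, 0.0626]
tcp_rot: [0.067, -0.703, 0.704, -0.068]
contact_force: [0.0, 0.4, -0.4]
opening: 0.002
```

{"api": "send_rows", "payload": {
  "plan": [
    [[-0.05, 0, 0], [0, 0, 0]],
    [[-0.05, 0, 0], [0, 0, 0]],
    [[-0.05, 0, 0], [0, 0, 0]],
    [[-0.05, 0, 0], [0, 0, 0]],
    [[-0.05, 0, 0], [0, 0, 0]],
    [[-0.05, 0, 0], [0, 0, 0]],
    [[-0.05, 0, 0], [0, 0, 0]],
    [[-0.05, 0, 0], [0, 0, 0]]
  ]
}}

```text
time: 4.5
eef_pos: [0.533, -0.0753, 0.0613]
tcp_rot: [-0.068, 0.704, -0.704, 0.067]
contact_force: [-3.2, 0.2, 1.7]
opening: -0.0
```

```bash
python3 -c "
from go import *
rel(-.101,-.0625,.061)"
```

```text
t 4.5 chest [-0.1181 -0.0631] z 0.0613 F [-3.2  0.2  1.7]
1 turn [ 1.e-04 -5.e-01 -1.e-04] shift aligned [0.143 0.002 0.005]
-1 turn [0.0001 0.     0.0001] shift aligned [-0.143  0.002 -0.005]
shift now [-0.143  0.002 -0.005]
```

{"api": "send_rows", "payload": {
  "plan": [
    [[-0.02, 0, 0], [0, 0, 0]],
    [[-0.02, 0, 0], [0, 0, 0]],
    [[-0.02, 0, 0], [0, 0, 0]],
    [[-0.02, 0, 0], [0, 0, 0]],
    [[-0.02, 0, 0], [0, 0, 0]],
    [[-0.02, 0, 0], [0, 0, 0]]
  ]
}}

```text
time: 5.1
eef_pos: [0.5468, -0.0727, 0.0612]
tcp_rot: [-0.067, 0.704, -0.704, 0.067]
contact_force: [-2.4, 0.8, 0.9]
opening: 0.002
```

{"api": "send_rows", "payload": {
  "plan": [
    [[-0.01, 0, 0], [0, 0, 0]],
    [[-0.01, 0, 0], [0, 0, 0]]
  ]
}}

```text
time: 5.3
eef_pos: [0.5491, -0.0722, 0.0613]
tcp_rot: [-0.068, 0.704, -0.704, 0.067]
contact_force: [-2.5, 1.0, 1.1]
opening: -0.001
```

{"api": "send_rows", "payload": {
  "plan": [
    [[-0.01, 0, 0], [0, 0, 0]],
    [[-0.01, 0, 0], [0, 0, 0]]
  ]
}}

```text
time: 5.5
eef_pos: [0.5514, -0.0718, 0.0612]
tcp_rot: [-0.067, 0.704, -0.704, 0.067]
contact_force: [-2.3, 0.9, -0.1]
opening: 0.002
```

{"api": "send_rows", "payload": {
  "plan": [
    [[-0.01, 0, 0], [0, 0, 0]],
    [[-0.01, 0, 0], [0, 0, 0]]
  ]
}}

```text
time: 5.7
eef_pos: [0.552, -0.0717, 0.0613]
tcp_rot: [-0.07, 0.704, -0.704, 0.066]
contact_force: [-11.5, -2.0, 7.8]
opening: 0.001
```

{"api": "send_rows", "payload": {
  "plan": [
    [[0.03, 0, 0], [0, 0, 0]],
    [[0.12, 0, 0], [0, 0, 0]],
    [[0.12, 0, 0], [0, 0, 0]],
    [[0.12, 0, 0], [0, 0, 0]],
    [[0.12, 0, 0], [0, 0, 0]],
    [[0.12, 0, 0], [0, 0, 0]],
    [[0.12, 0, 0], [0, 0, 0]],
    [[0.02, 0, -0.1], [0, 0, 0]],
    [[0, 0, -0.15], [0, 0, 0]],
    [[0, 0, -0.15], [0, 0, 0]],
    [[0, 0, -0.15], [0, 0, 0]],
    [[0, 0, -0.15], [0, 0, 0]]
  ]
}}

```text
time: 6.9
eef_pos: [0.4481, -0.0054, 0.0619]
tcp_rot: [0.066, -0.704, 0.704, -0.068]
contact_force: [0.8, 0.1, 0.2]
opening: 0.001
```

{"api": "send_rows", "payload": {
  "plan": [
    [[0, 0, -0.15], [0, 0, 0]],
    [[0, 0, -0.15], [0, 0, 0]],
    [[0, 0, -0.04], [0, 0, 0]],
    [[0, 0, 0], [0, 0, 0]]
  ]
}}

```text
time: 7.3
eef_pos: [0.4399, 0.0343, 0.0616]
tcp_rot: [0.067, -0.704, 0.704, -0.069]
contact_force: [-0.1, 0.1, 0.6]
opening: -0.0
```

```bash
python3 -c "
from go import *
rel(-.099,.0625,.061)"
```

```text
t 7.3 chest [-0.1887  0.0622] z 0.0616 F [-0.1  0.1  0.6]
1 turn [-4.000e-04 -4.997e-01  1.000e-04] shift aligned [0.748 0.005 0.003]
-1 turn [-0.0001  0.0003 -0.0002] shift aligned [-0.748  0.005 -0.003]
shift now [-0.748  0.006 -0.001]
```

{"api": "send_rows", "payload": {
  "plan": [
    [[-0.05, 0, 0], [0, 0, 0]],
    [[-0.05, 0, 0], [0, 0, 0]],
    [[-0.05, 0, 0], [0, 0, 0]],
    [[-0.05, 0, 0], [0, 0, 0]],
    [[-0.05, 0, 0], [0, 0, 0]],
    [[-0.05, 0, 0], [0, 0, 0]],
    [[-0.05, 0, 0], [0, 0, 0]],
    [[-0.05, 0, 0], [0, 0, 0]],
    [[-0.05, 0, 0], [0, 0, 0]],
    [[-0.05, 0, 0], [0, 0, 0]],
    [[-0.05, 0, 0], [0, 0, 0]],
    [[-0.05, 0, 0], [0, 0, 0]]
  ]
}}

```text
time: 8.5
eef_pos: [0.5104, 0.0472, 0.0612]
tcp_rot: [0.068, -0.704, 0.704, -0.067]
contact_force: [-1.7, -2.6, -0.8]
opening: -0.005
```

{"api": "send_rows", "payload": {
  "plan": [
    [[-0.02, 0, 0], [0, 0, 0]],
    [[-0.02, 0, 0], [0, 0, 0]],
    [[-0.02, 0, 0], [0, 0, 0]],
    [[-0.02, 0, 0], [0, 0, 0]],
    [[-0.02, 0, 0], [0, 0, 0]],
    [[-0.02, 0, 0], [0, 0, 0]],
    [[-0.01, 0, 0], [0, 0, 0]],
    [[-0.01, 0, 0], [0, 0, 0]]
  ]
}}

```text
time: 9.3
eef_pos: [0.5267, 0.0505, 0.0613]
tcp_rot: [-0.067, 0.704, -0.704, 0.067]
contact_force: [-2.8, -1.1, -0.4]
opening: 0.002
```

{"api": "send_rows", "payload": {
  "plan": [
    [[-0.01, 0, 0], [0, 0, 0]],
    [[-0.01, 0, 0], [0, 0, 0]]
  ]
}}

```text
time: 9.5
eef_pos: [0.5279, 0.0507, 0.0613]
tcp_rot: [0.069, -0.704, 0.704, -0.066]
contact_force: [-8.5, -3.4, 4.7]
opening: -0.002
```

{"api": "send_rows", "payload": {
  "plan": [
    [[-0.01, 0, 0], [0, 0, 0]]
  ]
}}

```text
time: 9.6
eef_pos: [0.5279, 0.0507, 0.0613]
tcp_rot: [0.07, -0.704, 0.704, -0.065]
contact_force: [-12.5, -4.3, 9.6]
opening: -0.001
```

{"api": "send_rows", "payload": {
  "plan": [
    [[0.04, 0, 0], [0, 0, 0]],
    [[0.1, 0, 0], [0, 0, 0]],
    [[0.1, -0.1, 0], [0, 0, 0]],
    [[0, -0.2, 0], [0, 0, 0]],
    [[0, -0.2, 0], [0, 0, 0]],
    [[0, -0.2, 0], [0, 0, 0]],
    [[0, -0.2, 0], [0, 0, 0]],
    [[0, 0, 0], [0, 0, 0]]
  ]
}}

```text
time: 10.4
eef_pos: [0.5043, 0.0455, 0.1736]
tcp_rot: [0.064, -0.703, 0.704, -0.071]
contact_force: [0.0, -0.4, 0.6]
opening: -0.002
```

```bash
python3 -c "
from go import *
rel(.02,.045+.0145+.03,.17)"
```

```text
t 10.4 chest [-0.1233  0.061 ] z 0.1736 F [ 0.  -0.4  0.6]
1 turn [-0.0024 -0.5     0.0006] shift aligned [1.195 0.03  0.238]
-1 turn [-0.0004  0.     -0.0015] shift aligned [-1.195  0.03  -0.238]
shift now [-1.194  0.041 -0.238]
```

{"api": "send_rows", "payload": {
  "plan": [
    [[-0.149, 0, -0.03], [0, 0, 0]],
    [[-0.149, 0, -0.03], [0, 0, 0]],
    [[-0.149, 0, -0.03], [0, 0, 0]],
    [[-0.149, 0, -0.03], [0, 0, 0]],
    [[-0.149, 0, -0.03], [0, 0, 0]],
    [[-0.149, 0, -0.03], [0, 0, 0]],
    [[-0.149, 0, -0.03], [0, 0, 0]],
    [[-0.149, 0, -0.03], [0, 0, 0]],
    [[0, 0, 0], [0, 0, 0]]
  ]
}}

```text
time: 11.3
eef_pos: [0.6376, 0.1016, 0.168]
tcp_rot: [-0.068, 0.704, -0.704, 0.068]
contact_force: [0.6, 0.8, -0.7]
opening: -0.004
```

```bash
python3 -c "
from go import *
rel(.02,.09,.122)
import cv2
from plant import read_camera
a=read_camera('top')['img'][100:310,150:430];b=read_camera('scene')['img'][130:340,150:430]
cv2.imwrite('pics/mid.png',cv2.convertScaleAbs(cv2.resize(cv2.vconcat([a,b]),None,fx=1.4,fy=1.4),alpha=1.6))"
```

```text
t 11.3 chest [0.0181 0.0908] z 0.168 F [ 0.6  0.8 -0.7]
1 turn [-0.000e+00 -4.999e-01 -1.000e-04] shift aligned [ 0.016  0.383 -0.006]
-1 turn [ 0.0001  0.0001 -0.    ] shift aligned [-0.016  0.383  0.006]
shift now [-0.016  0.383  0.007]
```

View pics/mid.png

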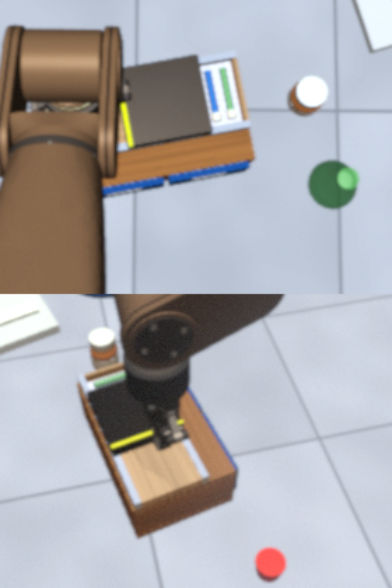

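Both drawers look home (blue strips flush along the chest front) and the fingers are left of the yellow stripe. Next I'll lower and push the shutter.

{"api": "send_rows", "payload": {
  "plan": [
    [[0, 0.1, 0], [0, 0, 0]],
    [[0, 0.1, 0], [0, 0, 0]],
    [[0, 0.1, 0], [0, 0, 0]],
    [[0, 0.08, 0], [0, 0, 0]],
    [[0, 0, 0.05], [0, 0, 0]],
    [[0, 0, 0.05], [0, 0, 0]],
    [[0, 0, 0.05], [0, 0, 0]],
    [[0, 0, 0.05], [0, 0, 0]],
    [[0, 0, 0.05], [0, 0, 0]],
    [[0, 0, 0.05], [0, 0, 0]],
    [[0, 0, 0.05], [0, 0, 0]]
  ]
}}

```text
time: 12.5
eef_pos: [0.6453, 0.0598, 0.1244]
tcp_rot: [-0.067, 0.704, -0.704, 0.068]
contact_force: [-0.6, 2.2, 1.1]
opening: 0.003
```

```bash
python3 -c "
from go import *
rel(.02,.0095,.122)"
```

```text
t 12.5 chest [0.0177 0.0483] z 0.1244 F [-0.6  2.2  1.1]
1 turn [-3.e-04 -5.e-01 -2.e-04] shift aligned [ 0.019  0.02  -0.323]
-1 turn [ 0.0001  0.     -0.0002] shift aligned [-0.019  0.02   0.323]
shift now [-0.019  0.02   0.323]
```

{"api": "send_rows", "payload": {
  "plan": [
    [[0, 0, 0.04], [0, 0, 0]],
    [[0, 0, 0.04], [0, 0, 0]],
    [[0, 0, 0.04], [0, 0, 0]],
    [[0, 0, 0.04], [0, 0, 0]],
    [[0, 0, 0.03], [0, 0, 0]],
    [[0, 0, 0.02], [0, 0, 0]],
    [[0, 0, 0.02], [0, 0, 0]],
    [[0, 0, 0.02], [0, 0, 0]]
  ]
}}

```text
time: 13.3
eef_pos: [0.6505, 0.0302, 0.1237]
tcp_rot: [-0.067, 0.704, -0.704, 0.067]
contact_force: [0.0, 2.2, 1.5]
opening: 0.002
```

{"api": "send_rows", "payload": {
  "plan": [
    [[0, 0, 0.01], [0, 0, 0]],
    [[0, 0, 0.01], [0, 0, 0]],
    [[0, 0, 0.01], [0, 0, 0]]
  ]
}}

```text
time: 13.6
eef_pos: [0.6512, 0.0268, 0.1237]
tcp_rot: [-0.067, 0.704, -0.704, 0.067]
contact_force: [0.2, 2.1, 1.0]
opening: -0.001
```

{"api": "send_rows", "payload": {
  "plan": [
    [[0, 0, 0.01], [0, 0, 0]],
    [[0, 0, 0.01], [0, 0, 0]]
  ]
}}

```text
time: 13.8
eef_pos: [0.6517, 0.0244, 0.1237]
tcp_rot: [-0.067, 0.704, -0.704, 0.067]
contact_force: [1.1, 2.1, 1.7]
opening: 0.0
```

{"api": "send_rows", "payload": {
  "plan": [
    [[0, 0, 0.01], [0, 0, 0]],
    [[0, 0, 0.01], [0, 0, 0]],
    [[0, 0, 0.01], [0, 0, 0]]
  ]
}}

```text
time: 14.1
eef_pos: [0.6522, 0.0214, 0.1237]
tcp_rot: [-0.067, 0.704, -0.703, 0.067]
contact_force: [-0.1, 5.3, 1.7]
opening: -0.001
```

{"api": "send_rows", "payload": {
  "plan": [
    [[0, 0, 0.01], [0, 0, 0]],
    [[0, 0, 0.01], [0, 0, 0]]
  ]
}}

```text
time: 14.3
eef_pos: [0.6523, 0.0211, 0.1237]
tcp_rot: [-0.067, 0.706, -0.702, 0.067]
contact_force: [-0.7, 11.1, 2.9]
opening: -0.001
```

{"api": "send_rows", "payload": {
  "plan": [
    [[0, 0, 0.01], [0, 0, 0]],
    [[0, 0, 0.01], [0, 0, 0]]
  ]
}}

```text
time: 14.5
eef_pos: [0.6524, 0.0209, 0.1238]
tcp_rot: [-0.067, 0.707, -0.7, 0.066]
contact_force: [-1.1, 17.0, 3.3]
opening: -0.0
```

The shutter has reached its stop: it no longer moves and the force is up to 17 N. I'll back off, rise and retreat so the cameras have a clear view.

{"api": "send_rows", "payload": {
  "plan": [
    [[0, 0, -0.04], [0, 0, 0]],
    [[0, 0, -0.08], [0, 0, 0]],
    [[0, 0, -0.08], [0, 0, 0]],
    [[0, -0.2, 0], [0, 0, 0]],
    [[0, -0.25, 0], [0, 0, 0]],
    [[0, -0.25, 0], [0, 0, 0]],
    [[0, -0.25, 0], [0, 0, 0]],
    [[0, 0, -0.25], [0, 0, 0]],
    [[0, 0, -0.25], [0, 0, 0]],
    [[0, 0, -0.25], [0, 0, 0]],
    [[0, 0, -0.25], [0, 0, 0]],
    [[0, 0, -0.25], [0, 0, 0]]
  ]
}}

```text
time: 15.7
eef_pos: [0.6197, 0.1879, 0.2375]
tcp_rot: [0.067, -0.704, 0.704, -0.067]
contact_force: [0.6, 0.2, -0.5]
opening: -0.0
```

{"api": "send_rows", "payload": {
  "plan": [
    [[0, 0, -0.25], [0, 0, 0]],
    [[0, 0, -0.25], [0, 0, 0]],
    [[0, 0, -0.25], [0, 0, 0]],
    [[0, 0, -0.25], [0, 0, 0]],
    [[0, 0, 0], [0, 0, 0]],
    [[0, 0, 0], [0, 0, 0]]
  ]
}}

```text
time: 16.3
eef_pos: [0.5971, 0.3051, 0.2374]
tcp_rot: [0.068, -0.703, 0.704, -0.068]
contact_force: [-0.0, -0.3, 0.0]
opening: 0.003
```

```bash
python3 -c "
import cv2
from plant import *
print(get_state()['contact_force'],get_state()['eef_pos'])
f=read_camera('top')['img'];cv2.imwrite('pics/topend.png',f)
a=f[125:275,110:420]
cv2.imwrite('pics/end.png',cv2.convertScaleAbs(cv2.resize(a,None,fx=2.5,fy=2.5,interpolation=2),alpha=1.8))"
```

```text
[-0.00864062 -0.30361983  0.00767078] [0.59708101 0.30507203 0.23736535]
```

View pics/end.png

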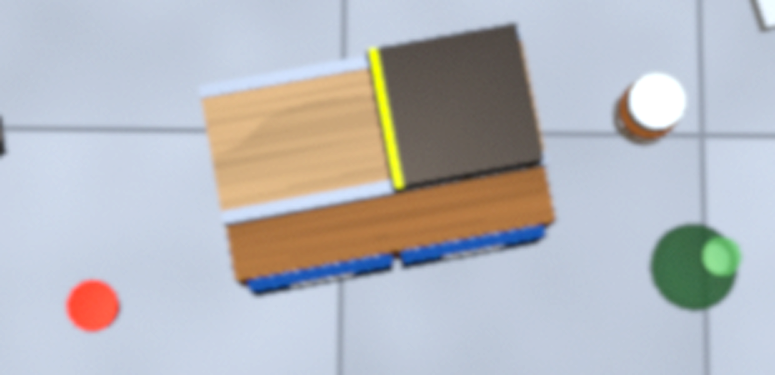

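The well is covered, both fronts are flush, and the stopper, jar and flask are where they were. The robot is clear of everything.

```bash
python3 -c "
import cv2
a,b=cv2.imread('pics/top0.png'),cv2.imread('pics/topend.png')
for n,(x0,y0,x1,y1) in dict(stopper=(132,232,162,262),jar=(352,150,388,186),flask=(366,210,410,252)).items(): print(n,cv2.absdiff(a[y0:y1,x0:x1],b[y0:y1,x0:x1]).mean(), cv2.phaseCorrelate(a[y0:y1,x0:x1,1].astype('f4'),b[y0:y1,x0:x1,1].astype('f4'))[0])
from plant import sign_off
sign_off()"
```

```text
stopper 2.098148148148148 (0.12833092993537143, -0.029002647288530525)
jar 2.308127572016461 (0.07278731139357575, 0.006431416164726755)
flask 1.805916305916306 (0.5706245936526422, 0.4975803656166278)
the job is handed in; nothing more can be done
```

Both drawers and the shutter are pushed to their stops, and the job is handed in. I pushed each one slowly with closed fingertips, at up to about 0.06 m/s and 1–2 mm per step near the end.

- **Stops:** the arm stopped moving and the force rose from about 2–3 N to roughly 12 N on each drawer and 17 N on the shutter.
- **Last picture:** the drawer fronts are flush and the shutter covers the well.
- **Flask, jar and stopper:** they shifted by less than 1 pixel (about 2 mm) between the first and last top views. The flask's 0.6 and 0.5 pixel reading is the largest.
- **Hand-in:** it was at about 16.4 s of the 53 s allowed. The arm was clear of everything and the contact force was about 0.3 N, which is sensor noise.

No check failed. The only disagreement was in the first chest pose fit, where the model was off by up to about 1.6 pixels (about 3 mm), so I relied on the force at the stops instead.

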